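# Find the hidden catch of the slide staining chamber by feel and open its lid

### The job

The white slide staining chamber is shut; its dark grey lid is held by a push catch that lies sunk in a notch somewhere along the black front rail. Feel along the top of the rail with closed fingertips until they come to the notch, press the catch down inside it so that the lid springs half open, then push the lid on over with the fingers until it lies back on its stop. Only touch, press and push: do not lift or shove the chamber, and leave the vial, dropper bottle, dish and forceps beside it where they are.

Things in the scene. Friction and masses are not known exactly. Their poses are not given: they have to be found in the camera images.
- chamber: slide staining chamber, 2.4 kg, loose on rubber feet: white tub, grey lid, black-topped front rail; 202 (x) x 302 (y) x 60 (z) mm. Origin at the centre of its underside; x points from the front rail to the hinge at the back, y along the rail to the left. The rail reaches from x = -100 to -73 mm; the closed lid begins at x = -71 mm, right behind it, and stands 14 mm above the rail.
- rail_left (a point): on the flat top of the front rail (46 mm above the worktop), on its middle line (x = -87 mm), 5 mm from its left end (y = +145 mm in the chamber's frame). A notch 54 mm long is cut down into the rail across its whole 27 mm width, open to the front; it can lie anywhere along the rail, but its middle is at least 105 mm from either end.
- rail_right (a point): the same at the rail's right end: middle line of its top, 5 mm from the end (y = -145 mm in the chamber's frame). In the notch lies the catch: a black round push bar, 11 mm thick and 52 mm long, parallel to the rail under its middle line, its crown 10 mm below the rail's top.
- catch (a joint): turn of the push bar's rocker in the notch, 0 (up, as at the start) to 0.4 rad (fully down); the bar sits 18 mm in front of the axle, so its crown sinks about 7 mm. Its spring resists with 2 N at first and 6 N fully down and lifts it again when let go; the lid comes free at about 0.2 rad (3.6 mm down).
- lid (a joint): opening angle of the dark grey lid (0.3 kg) about its back edge: 0 shut, 1.57 upright, 1.9 lying back on its stop. Latched at the start; freed, a spring lifts it to about 1.0 rad, where it stays; pushed on past upright it falls back to the stop by itself and stays there. Pushing it takes under 3 N at its front edge.
- lid_front (a point): middle of the lid's front edge (moves with the lid; the lid is 166 mm from front edge to back, 302 mm wide, 8 mm thick with its raised border; just behind its front edge a skirt hangs 13 mm down from the underside, square to the lid, its foot 15 mm below this point when shut)
- lid_hinge_line (a point): middle of the lid's hinge axis, at x = +98 mm, z = 50 mm in the chamber's frame; the axis runs along the chamber's y. The front edge is 170 mm from it.
- red_vial: small glass vial with a red cap, 25 mm across, 54 mm high, standing left of the chamber; origin at the centre of its underside. Bystander.
- blue_dropper: white dropper bottle with a blue collar and black teat, 34 mm across, 99 mm high, standing left of the chamber; origin at the centre of its underside. Bystander.
- dish: clear petri dish, 63 mm across, 15 mm high, right of the chamber; origin at the centre of its underside. Bystander.
- steel_forceps: pair of pale steel forceps lying in front of the chamber, 121 mm long (its y), 14 mm wide, 9 mm high; origin at the centre of its underside. Bystander.

How it is judged (in metres and radians):
On the way, in this order (a step that is already met when the one before it is completed fails the run):
1. the fingertips touch the chamber's front rail to feel along it, the catch not yet pressed and the lid still shut (contact force between the fingers and chamber above 0.4 N and value of joint catch below 0.04 rad and value of joint lid below 0.03 rad), for 0.1 s.
2. the catch is pressed down in its notch by the fingers (value of joint catch above 0.15 rad and contact force between the fingers and chamber above 0.5 N).
3. the lid has sprung half open (value of joint lid above 0.8 rad), for 0.1 s.
At the end, for the whole second after the job is handed in: the lid lies back on its stop (over 1.8 rad) and is at rest, the catch has come up again (under 0.06 rad), the chamber stands flat within 30 mm of where it stood, and the four bystanders within 20 mm of where they stood (value of joint lid above 1.8 rad and velocity of joint lid between -0.1 and 0.1 rad/s and value of joint catch below 0.06 rad and distance of chamber from where it was at the start of the episode below 0.03 m and angle between chamber's own z axis and vertical below 0.05 rad and distance of each of red_vial, blue_dropper, dish, steel_forceps from where it was at the start of the episode below 0.02 m); the robot touches nothing.
It fails at once if the chamber is shoved more than 30 mm, lifted or tipped (distance of chamber from where it was at the start of the episode above 0.03 m or angle between chamber's own z axis and vertical above 0.08 rad or height (world z) of chamber above 0.012 m).
It fails at once if a bystander (vial, dropper bottle, dish, forceps) is moved more than 20 mm (distance of any of red_vial, blue_dropper, dish, steel_forceps from where it was at the start of the episode above 0.02 m).
It also fails if it takes over 58 s, if anything falls off the work surface, if the arm or the gripper's body presses on something with over 40 N, if the wrist force passes 120 N, or if a joint passes its speed limit or range.

### The arm

A 7-joint arm with a two-finger parallel gripper is mounted at the origin on a cart in front of the work surface, level with it; the furniture and walls round the work are solid. World frame = base frame: x ahead of the robot, y to its left, z up, the work surface at z = 0. Lengths are in m, angles in degrees, forces in N, time in s.
With the tool pointing down it reaches from about 0.425 to 0.975 m from the base axis. Payload 16.7 kg.
Tool frame: the origin (TCP) lies on the mounting face of the last link; the fingertips stand 173 mm ahead of it and the grasp point (between the pads) lies 155 mm ahead of it (bot.tip_extent is the distance from the TCP to the fingertips, in m); z points along the fingers, y is the line along which they close (so a half turn about z gives the same grasp; the last joint's range is limited). The gripper opens to 85 mm and grips with 20 to 120 N. Pads are 22 mm wide; open, the fingers measure 114 mm over their backs; the gripper's body (76 mm by 85 mm) begins 54 mm behind the grasp point. The pads swing forward as they close: fully open they stand 13 mm farther back than shut.
Start: joints at [57.153, 24.414, 4.234, 92.017, -1.954, 63.644, -3.845], TCP at [0.278, -0.615, 0.405] pointing down, gripper open.
Joint ranges: [-163.25, 163.25], [-28.42, 122.38], [-70.27, 78.77], [12.13, 141.07], [-58.53, 238.53], [9.26, 117.41], [-156.51, 156.51]. Speed limits (degrees/s): [108.29, 108.29, 136.94, 136.94, 172.46, 172.46, 172.46].

### API

Orientations are given as [roll, pitch, yaw] about the fixed x, y, z axes, in that order (R = Rz(yaw) Ry(pitch) Rx(roll)).
In Python, from bench import bot, gripper_to, kinematics, imaging, order gives the robot as it stands. Calls block until the motion is done:
- bot.movep(position, orientation): joint-space move of the TCP to a pose.
- bot.move_straight(position, attitude=None, rate=0.15): straight line of the TCP; attitude=None keeps the orientation; rate is the mean speed in m/s.
- bot.move_j(angles): joint-space move.
- gripper_to(opening, force=None): opening from 0.0 (shut) to 1.0 (fully open); force is the grip in N (None keeps the last); returns when the fingers have stopped.
- bot.dwell(seconds).
- kinematics.inverse_kinematics(position, orientation): joint angles nearest the present ones, or None.
- imaging.read_camera(name): name is "side" or "top"; returns a dict with "image" (400x640x3 uint8, blue, green, red), "mtx" (3x3 intrinsics, pixels), "k1" (the pictures are not rectified: a ray, as slopes to the right and down, at radius r is drawn at 1 + k1 r^2 times it, then the intrinsics apply), "extrinsics" (4x4, takes a point from camera to world coordinates). Camera axes: x right, y down, z forward; pixel columns grow to the right and rows downward; lengths in m; the calibration is good to about 2 mm. A picture is of the moment at which its call begins. There is no depth.
A pose or a line that the arm cannot do raises bot.IKError and nothing moves.
- order.finish_job(): hands the job in; it is judged then, once.
Readings, each from a call of its own:
- bot.current_time(): time.
- bot.current_q(): joint angles.
- bot.current_qd(): joint speeds.
- bot.current_joint_torque(): joint torques, N m.
- bot.current_eef_pos(): TCP position.
- bot.current_tool_rot(): TCP orientation.
- bot.current_force(): force on the tool from outside, world axes, zero at the start.
- bot.current_moment(): the same for the moment, N m.
- bot.current_width(): opening from 0.0 (shut) to 1.0 (fully open).
- bot.current_gripper_force(): force on a finger pad.
Only numpy, scipy, OpenCV 4.12 (cv2) and the standard library are available. Lean on these libraries where they do the work, as an engineer would, in place of code of your own. Each camera call takes 0.05 s, during which the arm holds its last target. There are 200 camera calls.

## Working session

There is one attempt and no reset: what is moved stays moved. The work goes in short steps, each a Python script; the robot and the scene stay as the last script left them, time stands still between calls to the robot, and variables do not carry over. Pictures are saved under pics/ and viewed, at most 10 in all, crops included, and the job is handed in when it is done.

```bash
mkdir -p pics; ls; python3 - <<'E'
from bench import bot, imaging
import cv2,numpy as np
for n in("side","top"):
    d=imaging.read_camera(n); cv2.imwrite(f"pics/{n}0.png",d["image"]); np.savez(f"{n}0.npz",**d)
    print(n,d["mtx"].round(1).tolist(),d["k1"],np.round(d["extrinsics"],3).tolist())
print(bot.current_time(),bot.current_eef_pos(),bot.current_tool_rot(),bot.tip_extent,bot.current_force())
E
```

```text
pics
side [[377.5, 0.0, 317.0], [0.0, 377.5, 197.3], [0.0, 0.0, 1.0]] -0.08323866811446476 [[-0.993, -0.064, 0.1, 0.454], [-0.118, 0.574, -0.811, 0.701], [-0.005, -0.817, -0.577, 0.591], [0.0, 0.0, 0.0, 1.0]]
top [[416.2, 0.0, 320.4], [0.0, 416.2, 200.8], [0.0, 0.0, 1.0]] 0.00134029315997642 [[-0.059, -0.976, 0.211, 0.378], [-0.998, 0.057, -0.016, -0.008], [0.003, -0.211, -0.977, 0.935], [0.0, 0.0, 0.0, 1.0]]
0.1 [ 0.27750923 -0.61513918  0.40408978] [-1.79935345e+02  4.47726506e-03  2.42785877e+01] 0.1734 [-0.41788556 -0.14538827 -0.23082415]
```

View pics/top0.png

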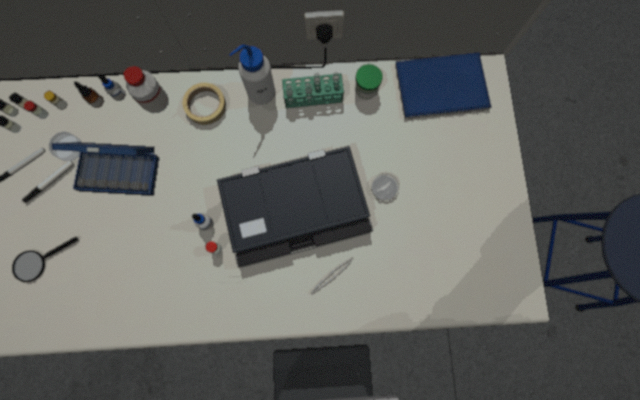

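View pics/side0.png

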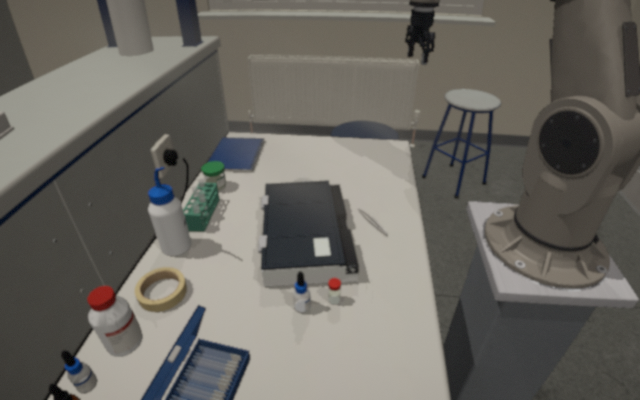

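Top view: the lid's corners are near (218,180), (352,148), (369,213) and (233,250). The rail runs from about (237,257) to (370,232), with something like a notch near (302,243). The vial is at (212,247), the dropper at (202,220), the dish at (385,187) and the forceps near (332,275). I'll zoom in on the rail.

```bash
python3 - <<'E'
import cv2,numpy as np
i=cv2.imread("pics/top0.png")[195:280,225:385]
i=cv2.resize(i,None,fx=5,fy=5,interpolation=cv2.INTER_CUBIC)
i=np.clip(255*(i/255.)**0.5,0,255).astype(np.uint8)
cv2.imwrite("pics/crop0.png",i)
E
```

```text
(no output)
```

View pics/crop0.png

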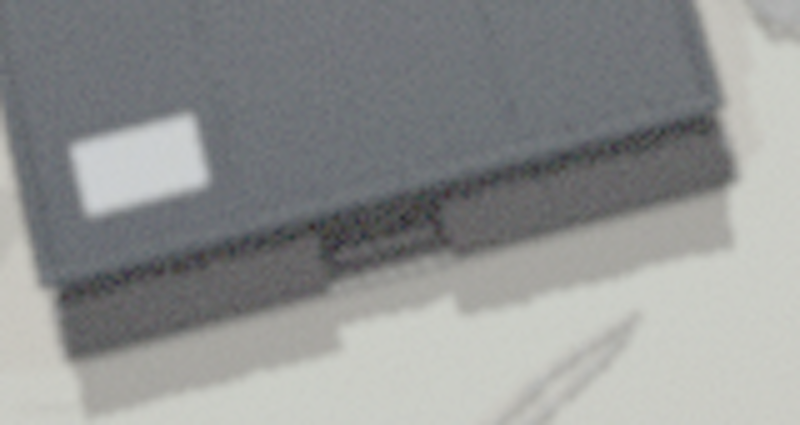

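The zoomed crop shows the front top edge of the rail running from (70,358) to (735,180). The notch lies between about (328,290) and (450,252), with the bar inside it. Next I cast these points onto their planes and check the sizes.

```bash
cat > h.py <<'E'
import numpy as np,cv2
def cast(d,uv,z):
    K=d["mtx"];k=np.array([float(d["k1"]),0,0,0])
    n=cv2.undistortPoints(np.array(uv,float).reshape(-1,1,2),K,k)[:,0]
    E=d["extrinsics"]; r=np.c_[n,np.ones(len(n))]@E[:3,:3].T; o=E[:3,3]
    return o+r*((z-o[2])/r[:,2])[:,None]
E
python3 - <<'E'
from h import *
np.set_printoptions(precision=4,suppress=True)
d=dict(np.load("top0.npz"))
c=lambda p:(np.array(p)+.5)/5-.5+[225,195]
rail=cast(d,c([[70,358],[735,180],[328,290],[450,252]]),.046); print("rail L,R,notchL,R\n",rail)
print("len",np.linalg.norm(rail[1]-rail[0]))
lid=cast(d,[c([45,287]),c([720,105]),[218,180],[352,148]],.060); print("lid\n",lid, np.linalg.norm(lid[1]-lid[0]),np.linalg.norm(lid[2]-lid[0]))
a=rail[0]-rail[1]; yaw=np.arctan2(a[1],a[0])-np.pi/2; print("yaw rail",np.degrees(yaw)); b=lid[0]-lid[1]; print("yaw lid",np.degrees(np.arctan2(b[1],b[0]))-90)
R=lambda y:np.array([[np.cos(y),-np.sin(y)],[np.sin(y),np.cos(y)]])
y=yaw
for nm,m,off in(("rail",rail[:2].mean(0)[:2],-.1),("lid",lid[:2].mean(0)[:2],-.071)):
    o=m-R(y)@[off,0]; print(nm,"origin",o)
    print(((rail[:,:2]-o)@R(y)))
# side: rail front top edge ends? bystanders
print("vial cap,dropper teat, forceps",cast(d,[[212,247]],.05),cast(d,[[200,216]],.095),cast(d,[[312,291],[352,260]],.005),cast(d,[[386,187]],.01))
E
```

```text
rail L,R,notchL,R
 [[ 0.4384  0.1581  0.046 ]
 [ 0.4973 -0.1289  0.046 ]
 [ 0.4605  0.0481  0.046 ]
 [ 0.4736 -0.0046  0.046 ]]
len 0.2930389703127183
lid
 [[ 0.4675  0.1654  0.06  ]
 [ 0.528  -0.1234  0.06  ]
 [ 0.6255  0.1968  0.06  ]
 [ 0.6815 -0.0994  0.06  ]] 0.29507493517522826 0.1611355601128117
yaw rail 11.600755529135778
yaw lid 11.828646024350547
rail origin [0.5658 0.0347]
[[-0.1     0.1465]
 [-0.1    -0.1465]
 [-0.1004  0.0343]
 [-0.0982 -0.02  ]]
lid origin [0.5673 0.0353]
[[-0.1016  0.1462]
 [-0.1016 -0.1468]
 [-0.102   0.034 ]
 [-0.0998 -0.0203]]
vial cap,dropper teat, forceps [[0.4818 0.213  0.05  ]] [[0.5415 0.2259 0.095 ]] [[ 0.3781  0.0069  0.005 ]
 [ 0.4399 -0.0854  0.005 ]] [[ 0.6006 -0.1754  0.01  ]]
```

The sizes agree: 293 mm measured against 302, and a notch of 54 mm. The chamber origin is about (0.5665, 0.035), yaw about 11.7°, with the notch middle near y = +7 mm. Now I'll feel for it by touch, starting to the right of the notch.

```bash
cat >> h.py <<'E'
O=np.array([.5665,.035]);Y=np.radians(11.7);RPY=[180,0,11.7]
RR=np.array([[np.cos(Y),-np.sin(Y)],[np.sin(Y),np.cos(Y)]])
def W(x,y,tipz): return [*(O+RR@[x,y]),tipz+.1734]
E
python3 - <<'E'
from h import *
from bench import bot,gripper_to
gripper_to(0.0,20)
bot.movep(W(-.087,-.060,.12),RPY); bot.move_straight(W(-.087,-.060,.056),rate=.1)
bot.dwell(.2); f0=np.mean([bot.current_force() for _ in range(10)],0); print(bot.current_time(),bot.current_eef_pos(),f0)
z=.053
while z>.040:
    bot.move_straight(W(-.087,-.060,z),rate=.03); bot.dwell(.05)
    f=bot.current_force()-f0; print(round(z,4),f.round(2),round(bot.current_eef_pos()[2]-.1734,4),round(bot.current_time(),2))
    if f[2]>1.5: break
    z-=.001
np.savez("st.npz",f0=f0,z=z)
E
```

```text
4.0833 [ 0.4936677  -0.04142097  0.22997209] [ 0.59031394 -0.23054025  0.15431908]
0.053 [-1.57  0.42 -0.28] 0.053 4.38
0.052 [-1.24  0.06 -0.28] 0.052 4.68
0.051 [-1.38  0.12 -0.89] 0.051 4.98
0.05 [-0.7  -0.1   0.89] 0.05 5.28
0.049 [-0.07  0.59 -0.16] 0.049 5.58
0.048 [-0.69  0.23 -0.06] 0.048 5.88
0.047 [-0.83  0.17 -0.31] 0.0469 6.18
0.046 [-1.01  0.33  0.45] 0.046 6.48
0.045 [-5.91 -1.23 18.61] 0.0457 6.78
```

The tip touched the rail top at 46 mm, as expected. I'll slide left with light pressure until the force drops.

```bash
python3 - <<'E'
from h import *
from bench import bot
f0=np.load("st.npz")["f0"]; z=.0456; y=-.060; n=0
bot.move_straight(W(-.087,y,z),rate=.03)
while y<.03:
    y+=.003; bot.move_straight(W(-.087,y,z),rate=.03)
    f=np.mean([bot.current_force() for _ in range(4)],0)-f0
    print(round(y,4),f.round(2),round(bot.current_eef_pos()[2]-.1734,4),round(bot.current_time(),2))
    if f[2]>15: z+=.0003
    n=n+1 if f[2]<1.2 else 0
    if n==0 and f[2]<4: z-=.0001
    if n>=3: break
E
```

```text
-0.057 [-1.37 -0.47  6.58] 0.0458 7.28
-0.054 [-1.48 -0.4   7.46] 0.0458 7.53
-0.051 [-1.36 -0.89  6.31] 0.0458 7.78
-0.048 [-0.84 -0.89  6.36] 0.0458 8.03
-0.045 [ 0.26 -0.19  5.55] 0.0458 8.28
-0.042 [-0.33 -0.46  6.12] 0.0458 8.53
-0.039 [-1.13 -0.95  6.04] 0.0458 8.78
-0.036 [-0.33 -0.57  7.58] 0.0458 9.03
-0.033 [-0.68  0.18  5.62] 0.0458 9.28
-0.03 [-0.76 -0.4   5.72] 0.0458 9.53
-0.027 [ 0.1  -1.38  6.44] 0.0458 9.78
-0.024 [-1.87 -0.6   5.79] 0.0458 10.03
-0.021 [-0.03 -0.97  5.92] 0.0458 10.28
-0.018 [-0.01 -0.28  5.97] 0.0458 10.53
-0.015 [0.24 0.02 4.68] 0.0457 10.78
-0.012 [-0.12 -0.23 -0.02] 0.0454 11.03
-0.009 [-1.49 -0.68  0.14] 0.0455 11.28
-0.006 [-0.38  0.51 -0.21] 0.0456 11.53
```

The tips ran off the edge at about y = -13.5 mm. With a half-width of about 7 mm, that puts the notch edge at -20 mm, matching the image. I'll go to the middle and press.

```bash
python3 - <<'E'
from h import *
from bench import bot,imaging
f0=np.load("st.npz")["f0"]
bot.move_straight(W(-.087,.007,.0475),rate=.03); bot.move_straight(W(-.087,.007,.038),rate=.03)
z=.037; zc=None
while z>.0285:
    bot.move_straight(W(-.087,.007,z),rate=.03); bot.dwell(.05)
    f=np.mean([bot.current_force() for _ in range(4)],0)-f0
    print(round(z,4),f.round(2),round(bot.current_eef_pos()[2]-.1734,4),round(bot.current_time(),2))
    if f[2]>15: break
    z-=.001
bot.dwell(.3)
d=imaging.read_camera("side"); cv2.imwrite("pics/side1.png",d["image"])
E
```

```text
0.037 [-1.06  0.15 -0.63] 0.0371 12.89
0.036 [-0.35  0.01  0.68] 0.036 13.19
0.035 [-2.37 -0.16  2.42] 0.0349 13.49
0.034 [-2.37 -0.89  3.  ] 0.0339 13.79
0.033 [-2.54 -0.5   4.03] 0.033 14.09
0.032 [-3.18 -0.85  3.93] 0.032 14.39
0.031 [-2.93  0.05  4.64] 0.031 14.69
0.03 [-3.14 -0.57  4.68] 0.03 14.99
0.029 [-2.9   0.46  5.29] 0.029 15.29
```

View pics/side1.png

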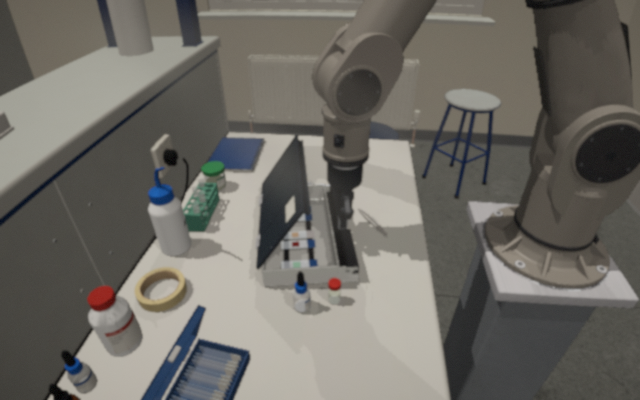

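The side view shows the catch pressed and the lid sprung half open, its top edge near (300,140), clear of the gripper. I'll lift straight up, then push the lid over with the fingers at tip height 165 mm.

```bash
python3 - <<'E'
from h import *
from bench import bot,imaging
bot.move_straight(W(-.087,.007,.060),rate=.06)
bot.move_straight(W(-.087,.007,.165),rate=.12)
bot.move_straight(W(-.030,.0,.165),rate=.1); bot.dwell(.2)
f0=np.mean([bot.current_force() for _ in range(6)],0)
x=-.03
while x<.112:
    x+=.010; bot.move_straight(W(x,0,.165),rate=.06)
    f=np.mean([bot.current_force() for _ in range(4)],0)-f0
    print(round(x,3),f.round(2),round(bot.current_time(),2))
    if np.linalg.norm(f)>12: print("STOP"); break
bot.dwell(.5)
d=imaging.read_camera("side"); cv2.imwrite("pics/side2.png",d["image"])
E
```

```text
-0.02 [-0.22 -0.23 -0.52] 18.57
-0.01 [-0.78  0.14 -1.74] 18.89
0.0 [-0.57  0.49 -0.83] 19.21
0.01 [-1.24  0.45 -1.43] 19.52
0.02 [-7.91 -1.71 17.18] 19.84
STOP
```

View pics/side2.png

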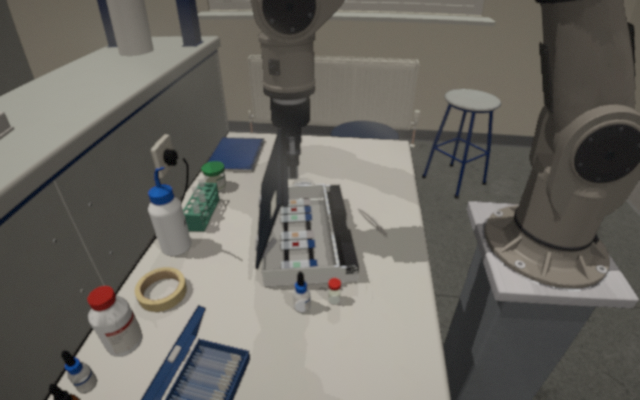

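The lid's edge has moved up the fingers and caught under the gripper's knuckles: the upward force was 17 N, contact about 44 mm above the tips, and the lid sits near (275,145). I'll back off, raise the tool and push nearer the fingertips.

```bash
python3 - <<'E'
from h import *
from bench import bot,imaging
bot.move_straight(W(-.015,.0,.165),rate=.1); bot.move_straight(W(-.02,.0,.181),rate=.1); bot.dwell(.3)
f0=np.mean([bot.current_force() for _ in range(6)],0)
x=-.02
while x<.118:
    x+=.008; z=np.interp(x,[.0,.05],[.181,.194]); bot.move_straight(W(x,0,z),rate=.06)
    f=np.mean([bot.current_force() for _ in range(4)],0)-f0
    print(round(x,3),round(z,3),f.round(2),round(bot.current_time(),2))
    if np.linalg.norm(f)>10: print("STOP"); break
bot.dwell(.5)
d=imaging.read_camera("side"); cv2.imwrite("pics/side3.png",d["image"])
E
```

```text
-0.012 0.181 [-22.3   -3.59  28.86] 21.79
STOP
```

View pics/side3.png

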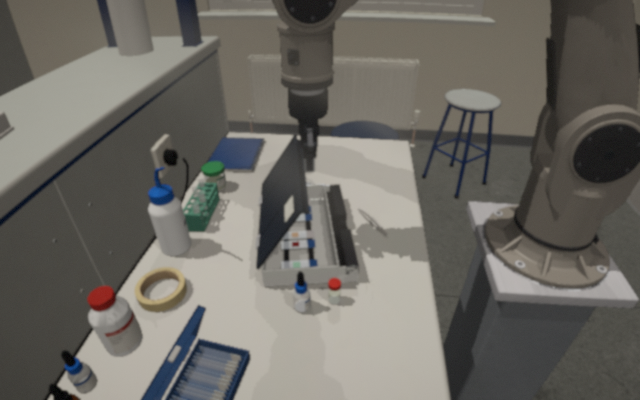

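The tips met the skirt's front edge: the force was along (-0.6, 0.8), straight toward the hinge. So the lid rests at about 0.93 rad, lower than I assumed. I'll go back, drop lower, and follow the skirt foot's arc with the tips 25 mm below it.

```bash
python3 - <<'E'
from h import *
from bench import bot,imaging
bot.move_straight(W(-.06,.0,.181),rate=.1); bot.move_straight(W(-.06,.0,.152),rate=.1); bot.move_straight(W(-.035,.0,.152),rate=.1); bot.dwell(.3)
f0=np.mean([bot.current_force() for _ in range(6)],0)
for t in np.arange(.90,1.80,.05):
    c,s=np.cos(t),np.sin(t); x=.098-.167*c-.005*s-.011; z=.050+.167*s-.005*c-.025
    bot.move_straight(W(x,0,z),rate=.05)
    f=np.mean([bot.current_force() for _ in range(4)],0)-f0
    print(round(t,2),round(x,3),round(z,3),f.round(2),round(bot.current_time(),2))
    if np.linalg.norm(f)>9: print("STOP"); break
bot.dwell(.4)
d=imaging.read_camera("side"); cv2.imwrite("pics/side4.png",d["image"])
E
```

```text
0.9 -0.021 0.153 [1.02 0.13 0.53] 24.55
0.95 -0.014 0.158 [-0.55 -0.29  0.19] 24.87
1.0 -0.007 0.163 [-0.63 -1.43  0.56] 25.18
1.05 -0.0 0.167 [-0.5  -0.68  0.36] 25.5
1.1 0.007 0.172 [-1.02 -0.65  0.7 ] 25.82
1.15 0.014 0.175 [-0.13 -0.31  0.83] 26.13
1.2 0.022 0.179 [ 0.13 -0.2   0.84] 26.45
1.25 0.03 0.182 [-0.5  -0.97  0.68] 26.77
1.3 0.038 0.185 [0.64 0.41 1.71] 27.08
1.35 0.046 0.187 [-0.7   0.06  0.67] 27.4
1.4 0.054 0.189 [ 0.02 -0.22 -0.52] 27.72
1.45 0.062 0.19 [-0.21 -0.95  0.11] 28.03
1.5 0.07 0.191 [ 0.66 -0.93 -0.18] 28.35
1.55 0.079 0.192 [ 0.44 -0.64  0.25] 28.67
1.6 0.087 0.192 [ 0.06 -0.73  0.81] 28.98
1.65 0.095 0.192 [-0.05  0.78  0.55] 29.3
1.7 0.104 0.191 [ 0.44 -0.93  0.56] 29.62
1.75 0.112 0.19 [ 0.68 -0.91  0.22] 29.93
```

View pics/side4.png

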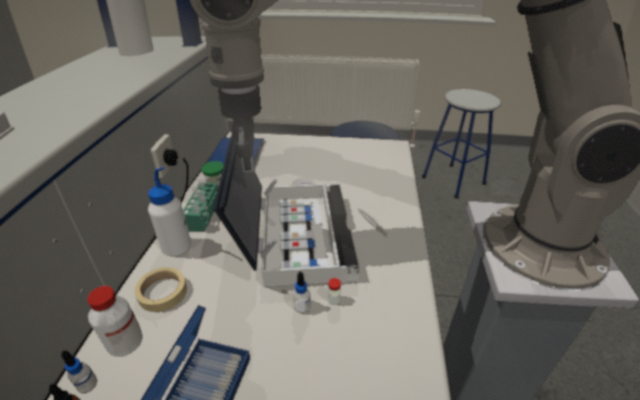

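The lid now leans back past upright, with its edge near (222,190)–(240,135). I'll retreat and check its angle by comparing the lid corners with their predicted pixels.

```bash
python3 - <<'E'
from h import *
from bench import bot,imaging
bot.move_straight(W(.05,.0,.195),rate=.1); bot.move_straight(W(-.02,0,.28),rate=.15); bot.move_straight(W(-.03,-.2,.30),rate=.2); bot.dwell(.5)
d=imaging.read_camera("side"); im=d["image"].copy(); d2=imaging.read_camera("top"); im2=d2["image"].copy()
def proj(d,P):
    E=np.linalg.inv(d["extrinsics"]); p=np.array(P)@E[:3,:3].T+E[:3,3]
    return cv2.projectPoints(p,np.zeros(3),np.zeros(3),d["mtx"],np.array([float(d["k1"]),0,0,0]))[0][:,0]
for t,col in((1.75,(0,0,255)),(1.9,(0,255,0))):
    c,s=np.cos(t),np.sin(t)
    P=[[*(O+RR@[.098-.169*c+.01*s,y]),.05+.169*s+.01*c] for y in(-.151,.151)]
    for D,I in((d,im),(d2,im2)):
        q=proj(D,P); print(t,q.round(0).tolist())
        for u in q: cv2.circle(I,(int(round(u[0])),int(round(u[1]))),2,col,-1)
a=im[110:290,190:390]; b=im2[120:300,180:400]
cv2.imwrite("pics/chk.png",np.hstack([cv2.resize(a,(390,351)),cv2.resize(b,(400,351))]))
print(bot.current_time(),bot.current_eef_pos())
o=np.load("top0.npz")["image"].astype(int); g=np.abs(d2["image"].astype(int)-o).max(2)
for n,(u,v) in dict(vial=(212,247),drop=(202,220),dish=(386,187),forc=(332,275)).items(): print(n,(g[v-10:v+11,u-10:u+11]>40).mean().round(3))
E
```

```text
1.75 [[240.0, 129.0], [225.0, 205.0]]
1.75 [[349.0, 95.0], [190.0, 135.0]]
1.9 [[230.0, 132.0], [212.0, 209.0]]
1.9 [[345.0, 86.0], [189.0, 124.0]]
33.7917 [ 0.57766726 -0.16690203  0.47342387]
vial 0.002
drop 0.0
dish 0.0
forc 0.0
```

View pics/chk.png

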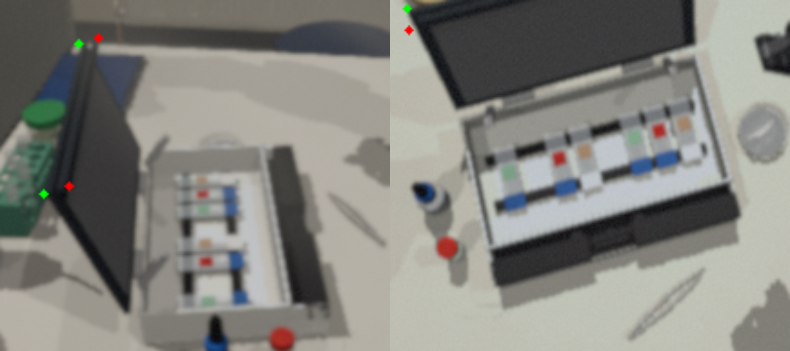

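The lid corners sit at the 1.9 rad prediction in the top view (within about 3 px). In the side view they fall between 1.75 and 1.9. The push force was already near zero at the end, so the lid had fallen onto its stop by itself. The chamber and the four bystanders are in place and the arm is clear, so I'm handing in.

```bash
python3 - <<'E'
from bench import order
print(order.finish_job())
E
```

```text
the job is handed in; nothing more can be done
None
```

I found the notch by feel and pressed the catch. The lid sprang half open and I pushed it back to about 1.9 rad, apparently on its stop, with chamber and bystanders still in place by the last pictures; the job was handed in at about 34 s, but no verdict came back.

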